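# Lock the glass rinser's valve open

## Task

Set the glass rinser at the tea counter to stay open for flushing: press its spring plunger down into the valve body and, while keeping it down, slide the keeper by its arch all the way home so that the plunger stays trapped when you let go. Feel your way and do not force either part, and leave the tea glass, sugar jar and teapot where they stand.

Things in the scene. Friction and masses are not known exactly. Their poses are not given: they have to be found in the camera images.
- tray: Flat aluminium drip tray, 170 (x) x 340 (y) x 12 mm, fixed on the counter; origin at the centre of its underside (counter height), z up. In its middle stands the fixed steel valve body, 100 (x) x 110 (y) mm. The valve itself is not measured: its centre lies within 3 mm of the tray's in x and y, its yaw within 0.04 rad, and all its parts sit 0 to 18 mm lower than nominal.
- cap_nominal (a point): Point on the tray's z axis at the nominal top of the unpressed plunger's cap, 78 mm over the counter. The true cap is 0 to 18 mm lower and within 3 mm sideways: find it by touch. Black oblong cap, 36 (tray x) x 56 (tray y) x 8 mm, centred on the plunger; it goes down 10 mm. The nominal top of the valve is 50 mm up.
- bar_nominal (a point): Nominal centre of the cross bar of the keeper's arch at keeper 0: 13 mm to tray +y of the centre, 88 mm up; true place as much lower as the cap, 3 mm play sideways. Steel bar along tray x, 10 x 10 mm in section, on two uprights with 62 mm clear between them. It always stays above the cap; it does not move with this point.
- plunger (a joint): Depth of the spring plunger, m: 0 up, 0.010 fully in at a hard stop. Starts to move at about 3 N, needs about 8 N at the stop, then the force rises steeply. From 8 mm its collar is below the keeper plate and the keeper passes over it; at less the keeper jams after about 5 mm. Trapped, it springs back to about 8 mm. Over 25 N of contact force damages it.
- keeper (a joint): Travel of the keeper (steel plate round the stem, with the arch), m, along tray +y: starts at 0 to 0.003, 0.016 is home at a stop. The bar's -y face is 8 mm to +y of the valve's centre at 0 and 24 mm when home. Closed fingertips on the cap, on the bar's -y side, can push it while holding the cap down. 2 N of friction; stays put. Over 25 N of contact force damages it.
- tea_glass: Waisted tea glass, 58 mm across the rim, 82 mm high, standing on the tray towards its -y end; origin at the centre of its foot. Bystander.
- sugar_jar: Glass sugar jar with a red lid, 76 mm across, 88 mm high, on the counter past the tray's +y end; origin at the centre of its underside. Bystander.
- teapot: Copper teapot, 128 mm across the belly, 163 mm high, about 240 mm from spout to handle, on the counter past the tray's -y end; origin at the centre of its underside. Bystander.
Not all that is in view belongs to the job. There is more than one size of the part that bears plunger; the job needs the smallest.

How it is judged:
On the way, in this order (a step that is already met when the one before it is completed fails the run):
1. the plunger is pressed in (value of joint plunger above 0.007 m), for 0.1 s.
2. the keeper is slid home over the pressed plunger (value of joint keeper above 0.0135 m and value of joint plunger above 0.007 m), for 0.1 s.
At the end, for the whole second after the job is handed in: The keeper is home (within 2.5 mm of its stop) and the let-go plunger stays trapped, still pressed in by more than 7 mm, both at rest (all of step 2 and velocity of joint each of plunger, keeper below 0.005 m/s); the robot touches nothing.
It fails at once if more than 25 N on the plunger (contact force between anything else and plunger above 25 N).
It fails at once if more than 25 N on the keeper (contact force between anything else and keeper above 25 N).
It fails at once if the tea glass is shifted by more than 15 mm or tipped (distance of tea_glass from where it was at the start of the episode above 0.015 m or angle between tea_glass's own z axis and vertical above 0.3 rad).
It fails at once if the sugar jar is shifted by more than 15 mm or tipped (distance of sugar_jar from where it was at the start of the episode above 0.015 m or angle between sugar_jar's own z axis and vertical above 0.3 rad).
It fails at once if the teapot is shifted by more than 15 mm or tipped (distance of teapot from where it was at the start of the episode above 0.015 m or angle between teapot's own z axis and vertical above 0.3 rad).
It also fails if it takes over 62 s, if anything falls off the work surface, if the arm or the gripper's body presses on something with over 40 N, if the wrist force passes 120 N, or if a joint passes its speed limit or range.

## Robot

A 6-joint arm with a two-finger parallel gripper is mounted at the origin on the work surface. World frame = base frame: x ahead of the robot, y to its left, z up, the work surface at z = 0. Lengths are in m, angles in rad, forces in N, time in s.
With the tool pointing down it reaches from about 0.3 to 0.75 m from the base axis. Payload 8.5 kg.
Tool frame: the origin (TCP) lies at the very end of the fingers, on their centre line; the grasp point (between the pads) lies 19 mm behind it; z points along the fingers, y is the direction in which the jaws open and shut (so a half turn about z gives the same grasp; the last joint's range is limited). The gripper opens to 88 mm and grips with 3 to 60 N. Pads are 18 mm wide; open, the fingers measure 123 mm over their backs; the gripper's body (75 mm by 187 mm) begins 45 mm behind the grasp point.
Start: joints at [1.066, 0.381, 1.297, -0, 1.464, -0.215], TCP at [0.157, 0.527, 0.239] pointing down, gripper open.
Joint ranges: [-3.11, 3.11], [-0.89, 2.33], [0.22, 2.48], [-1.42, 4.56], [0.17, 2.85], [-2.88, 2.88]. Speed limits (rad/s): [2.39, 2.39, 3.14, 3.14, 3.14, 3.14].

## Interface

Orientations are given as a unit quaternion [w, x, y, z].
In Python, from station import ctrl, cams, order, spotter gives the robot as it stands. The module is installed in compiled form; this text tells all that it offers.
- The arm moves only by the tool play_rows, never from a script. Its argument "deltas" is a list of rows, each a list of 5 numbers: the opening, from 0 (shut) to 1 (fully open), then the shift along the world's x, y, z in m, then the turn about the world's z in rad. In form: [[gripper, x, y, z, yaw], ...]. A call has 1 to 12 rows; each row shifts and turns the pose as measured when the row begins; what a row does not reach is not made up. A row lasts 1/12 s, in which the tool goes at most 41.7 mm and 7.16 degrees, less where a joint would pass 70% of its speed; a pose out of reach is approached as far as the arm can. A call with a gripper value outside its range is refused whole. The fingers move at their own pace and stop on an object; "grip_force" is the grip in N (left out, the last holds). Time passes only in rows, so rows that do not move let the fingers close. It gives the time, the measured TCP pose, the force and the opening at its end, in the units of the state.
- ctrl.read_state(): the state, without advancing time (a new reading comes with each control period).
- cams.grab_frame(name): name is "side" or "top" or "wrist"; returns a dict with "frame" (400x640x3 uint8, red, green, blue), "z_map" (400x640 float32, m along the optical axis (not along the pixel's ray), 0 where there is no reading), "camera_matrix" (3x3 intrinsics, pixels), "D" ([k1, k2, p1, p2, k3] as OpenCV has them; the pictures are not rectified), "pose" (4x4, takes a point from camera to world coordinates). Camera axes: x right, y down, z forward; pixel columns grow to the right and rows downward; lengths in m; the calibration is good to about 2 mm. A picture is of the moment at which its call begins.
- order.sign_off(): hands the job in, once; it reports no verdict.
Trained networks look in a picture, given as the dict that the camera call returned (one of the last four; its "shot" number tells which), for a name from the list of things; names that differ only in an ending like _2 or _b are one class to them, and where a whole thing is asked for, a point or a joint stands for the part that bears it (a point fixed in the world has none). Each returns a list of dicts, best first, with "conf" (0 to 1); they miss things now and then, are a little off and sometimes report something else, mostly with a low value. They report only what shows in the picture. A call takes as long as a camera call. They do not tell look-alikes from the thing itself.
- spotter.recognise(picture, name): "xyz" ([x, y, z] in m, in world coordinates, good to about 4 mm: the middle of the surface that is visible of it).
- spotter.tip_of(picture, name): "xyz" ([x, y, z] in m, in world coordinates, good to about 4 mm: a listed point, or the origin of a listed thing).
The state is a dict: "t": time; "joints": joint angles; "qvel": joint speeds; "effort": joint torques, N m; "tool_pos": TCP position; "tool_rot": TCP orientation; "ft_force": force on the tool from outside, world axes, zero at the start; "wrist_torque": the same for the moment, N m; "grip_width": finger opening in m.
Only numpy, scipy, OpenCV 4.12 (cv2) and the standard library are available. Lean on these libraries where they do the work, as an engineer would, in place of code of your own. Each camera call takes 0.05 s, during which the arm holds its last target.

## Working session

There is one attempt and no reset: what is moved stays moved. The work goes in short steps, Python scripts to look and compute and a tool call to move; the robot and the scene stay as the last step left them, time stands still between calls to the robot, and variables do not carry over. Pictures are saved under pics/ and viewed, and the job is handed in when it is done.

Besides the shell and the picture viewer there is one more tool, called after "Request:" as name(argument=value, ...) on one line, values as JSON. play_rows: Moves the arm, as the interface text tells. Its arguments: {"type":"object","properties":{"deltas":{"type":"array","items":{"type":"array","items":{"type":"number"}}},"grip_force":{"type":"number"}},"required":["deltas"]}

```bash
mkdir -p pics
python3 - <<'E'
from station import ctrl,cams,order,spotter
import cv2,numpy as np
s=ctrl.read_state();print({k:np.round(v,3).tolist() for k,v in s.items()})
for c in ["side","top"]:
    p=cams.grab_frame(c);cv2.imwrite(f"pics/{c}1.png",p["frame"][:,:,::-1])
    print(c,np.round(p["pose"],3).tolist(),np.round(p["camera_matrix"],1).tolist())
    for n in ["tray","plunger","keeper","cap_nominal","bar_nominal","tea_glass","sugar_jar","teapot"]:
        for f in (spotter.recognise,spotter.tip_of):
            try: print(n,f.__name__,[(np.round(d["xyz"],3).tolist(),round(d["conf"],2)) for d in f(p,n)])
            except Exception as e: print(n,f.__name__,e)
E
```

```text
{'t': 0.0, 'joints': [1.066, 0.381, 1.298, -0.0, 1.464, -0.215], 'qvel': [0.0, -0.001, -0.001, -0.001, 0.002, 0.002], 'effort': [0.0, -43.793, -22.456, 0.071, 0.035, -0.0], 'tool_pos': [0.157, 0.527, 0.238], 'tool_rot': [-0.0, 0.144, 0.99, -0.001], 'ft_force': [0.138, -0.374, 0.397], 'wrist_torque': [-0.015, -0.004, -0.028], 'grip_width': 0.088}
side [[-0.958, -0.164, 0.233, 0.353], [-0.285, 0.581, -0.763, 0.736], [-0.01, -0.797, -0.603, 0.603], [0.0, 0.0, 0.0, 1.0]] [[404.7, 0.0, 325.3], [0.0, 404.7, 204.0], [0.0, 0.0, 1.0]]
tray call [([0.527, -0.036, 0.01], 0.61)]
tray call [([0.566, -0.106, -0.004], 0.83)]
plunger call [([0.298, -0.162, 0.1], 0.8), ([0.812, -0.067, 0.1], 0.69), ([0.559, -0.095, 0.077], 0.47)]
plunger call it knows: bar_nominal, cap_nominal, sugar_jar, tea_glass, teapot, tray
keeper call [([0.552, -0.089, 0.055], 0.82), ([0.297, -0.156, 0.068], 0.81), ([0.803, -0.063, 0.072], 0.8)]
keeper call it knows: bar_nominal, cap_nominal, sugar_jar, tea_glass, teapot, tray
cap_nominal call [([0.526, -0.031, 0.014], 0.77)]
cap_nominal call [([0.566, -0.104, 0.076], 0.7)]
bar
[... 746 characters left out ...]
, 0.61)]
plunger call it knows: bar_nominal, cap_nominal, sugar_jar, tea_glass, teapot, tray
keeper call [([0.798, -0.075, 0.07], 0.89), ([0.557, -0.09, 0.05], 0.64), ([0.303, -0.165, 0.068], 0.61)]
keeper call it knows: bar_nominal, cap_nominal, sugar_jar, tea_glass, teapot, tray
cap_nominal call [([0.548, -0.066, 0.008], 0.64)]
cap_nominal call []
bar_nominal call [([0.547, -0.066, 0.008], 0.76)]
bar_nominal call []
tea_glass call [([0.63, -0.228, 0.058], 0.75)]
tea_glass call [([0.626, -0.221, 0.011], 0.88)]
sugar_jar call [([0.542, 0.132, 0.089], 0.82)]
sugar_jar call [([0.55, 0.136, 0.004], 0.97)]
teapot call [([0.534, -0.349, 0.109], 0.77)]
teapot call [([0.541, -0.374, -0.002], 0.74)]
```

View pics/side1.png

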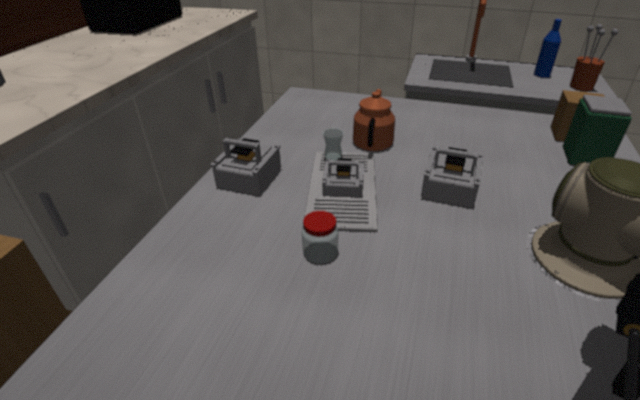

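View pics/top1.png

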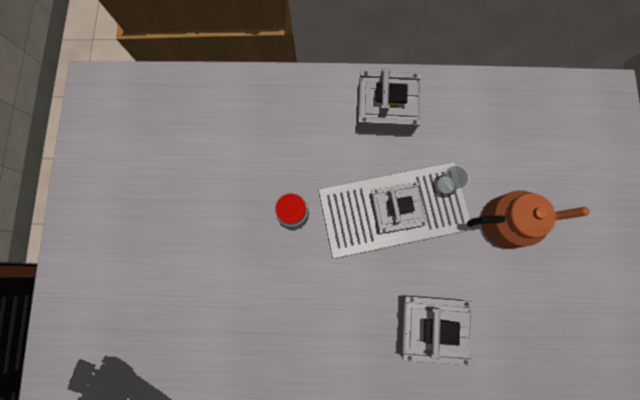

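Three valves show in the top image, at (390,97), (398,207) and (436,331). The one at (398,207) is the smallest and stands on the drip tray, so it fits the description. I'll confirm it in a crop and fit the tray pose.

```bash
cat > h.py <<'E'
import cv2,numpy as np
def px2w(p,uv,z):
    u=cv2.undistortPoints(np.array(uv,float).reshape(-1,1,2),p["camera_matrix"],np.array(p["D"],float)).reshape(-1,2)
    T=p["pose"];d=np.c_[u,np.ones(len(u))]@T[:3,:3].T;o=T[:3,3]
    return o+d*((z-o[2])/d[:,2])[:,None]
def w2px(p,X):
    T=np.linalg.inv(p["pose"]);r=cv2.Rodrigues(T[:3,:3])[0]
    return cv2.projectPoints(np.array(X,float).reshape(-1,1,3),r,T[:3,3],p["camera_matrix"],np.array(p["D"],float))[0].reshape(-1,2)
def cloud(p):
    h,w=p["z_map"].shape;v,u=np.mgrid[:h,:w]
    n=cv2.undistortPoints(np.stack([u,v],-1).reshape(-1,1,2).astype(float),p["camera_matrix"],np.array(p["D"],float)).reshape(-1,2)
    z=p["z_map"].reshape(-1,1);X=np.c_[n,np.ones(len(n))]*z
    return (X@p["pose"][:3,:3].T+p["pose"][:3,3]).reshape(h,w,3)
E
python3 - <<'E'
from station import ctrl,cams,order,spotter
from h import *
p=cams.grab_frame("top")
f=p["frame"][:,:,::-1]
cv2.imwrite("pics/crop1.png",cv2.resize(f[150:270,305:485],None,fx=4.4,fy=4.4,interpolation=cv2.INTER_CUBIC))
X=cloud(p)
# tray: points of 6..18mm height in region
m=(X[...,2]>.007)&(X[...,2]<.02)&(X[...,0]>.42)&(X[...,0]<.72)&(X[...,1]>-.32)&(X[...,1]<.1)&(p["z_map"]>0)
m=m.astype(np.uint8)
n,l,st,c=cv2.connectedComponentsWithStats(m);print(st[:6].tolist())
k=1+np.argmax(st[1:,4]);pts=X[l==k][:,:2].astype(np.float32)
r=cv2.minAreaRect(pts);print(r, cv2.boxPoints(r).round(4).tolist(), np.median(X[l==k][:,2]))
# heights
q=X[(X[...,0]>.5)&(X[...,0]<.62)&(X[...,1]>-.17)&(X[...,1]<-.03)&(X[...,2]>.03)]
print(np.histogram(q[:,2],bins=np.arange(.03,.1,.003)))
b=q[q[:,2]>.072];
np.save("q.npy",q)
print([ (w2px(p,[a])).round(0).tolist() for a in ([.562,-.098,.07],)])
E
```

```text
[[0, 0, 640, 400, 248636], [318, 162, 155, 97, 7245], [445, 176, 11, 13, 80], [481, 207, 5, 10, 13], [308, 218, 1, 1, 1], [481, 224, 7, 13, 25]]
((0.564815104007721, -0.1060209721326828), (0.17051038146018982, 0.3396441340446472), 12.602307319641113) [[0.444599986076355, 0.041099999099969864], [0.5187000036239624, -0.2903999984264374], [0.6851000189781189, -0.2531999945640564], [0.6110000014305115, 0.07829999923706055]] 0.011501785874003745
(array([ 11,  11,  16,  19, 100, 402, 424, 447, 175,  11,   2,   3,   7,
        16, 190, 132,   4,   6,  17, 114,  41,   1,   0]), array([0.03 , 0.033, 0.036, 0.039, 0.042, 0.045, 0.048, 0.051, 0.054,
       0.057, 0.06 , 0.063, 0.066, 0.069, 0.072, 0.075, 0.078, 0.081,
       0.084, 0.087, 0.09 , 0.093, 0.096, 0.099]))
[[[396.0, 206.0]]]
```

Run:
```python
import numpy as np
q=np.load("q.npy")
for lo,hi in [(.035,.05),(.05,.062),(.062,.072),(.072,.09)]:
    s=q[(q[:,2]>lo)&(q[:,2]<hi)];print(lo,hi,len(s), s.mean(0).round(4),np.percentile(s,[3,97],0).round(4).tolist())
```

```text
0.035 0.05 792 [ 0.5586 -0.1017  0.0467] [[0.516, -0.1615, 0.0405], [0.6056, -0.0519, 0.0498]]
0.05 0.062 805 [ 0.5611 -0.1089  0.0527] [[0.5092, -0.1602, 0.0502], [0.6141, -0.0566, 0.0563]]
0.062 0.072 28 [ 0.5588 -0.0962  0.0691] [[0.5235, -0.123, 0.0622], [0.5906, -0.0786, 0.0719]]
0.072 0.09 463 [ 0.5613 -0.1052  0.0787] [[0.5269, -0.1337, 0.0724], [0.5912, -0.0818, 0.0897]]
```

View pics/crop1.png

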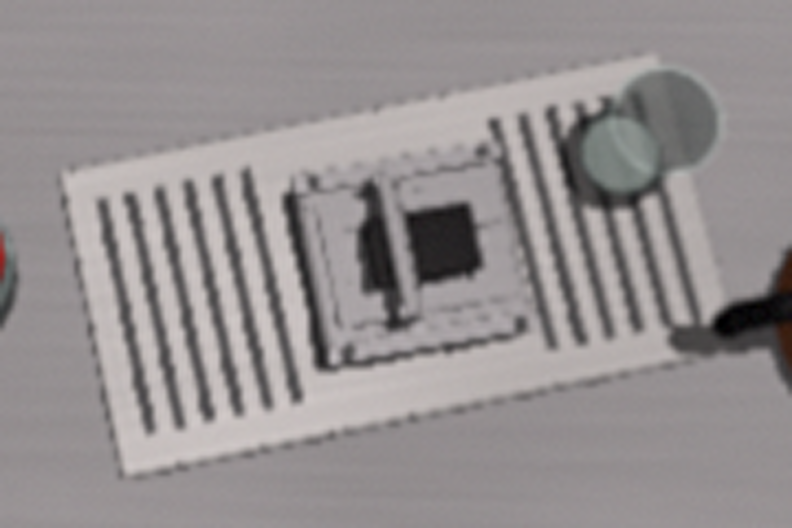

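The crop confirms it: a small valve on the drip tray, with its black cap at about (440,240) in the crop and its arch bar on the +y side (towards the jar) at about (395,250). Next I'll get the bar line and cap extent in the tray frame.

Run:
```python
from station import cams
from h import *
c=np.array([.5648,-.1060]);a=np.deg2rad(12.6);R=np.array([[np.cos(a),np.sin(a)],[-np.sin(a),np.cos(a)]])
for cam in("top","side"):
    p=cams.grab_frame(cam);X=cloud(p);F=p["frame"].astype(int)
    L=(X[...,:2]-c)@R.T
    near=(abs(L[...,0])<.055)&(abs(L[...,1])<.06)
    for n,m in {"bar":near&(X[...,2]>.083),"cap":near&(X[...,2]>.066)&(X[...,2]<.08)&(F.max(-1)<80),"body":near&(X[...,2]>.04)&(X[...,2]<.06)}.items():
        l=L[m];z=X[m][:,2]
        print(cam,n,len(l),"med",np.median(l,0).round(4),"pct",np.percentile(l,[2,98],0).round(4).tolist(),"z",np.percentile(z,[10,50,90]).round(4), "slope dy/dx",np.polyfit(l[:,0],l[:,1],1).round(4))
```

```text
top bar 176 med [-0.0025  0.0141] pct [[-0.0383, 0.0075], [0.0333, 0.0194]] z [0.0867 0.0889 0.091 ] slope dy/dx [-0.0309  0.0138]
top cap 329 med [-0.0034 -0.0047] pct [[-0.0266, -0.0269], [0.0142, 0.0259]] z [0.0725 0.0746 0.0765] slope dy/dx [-0.0555 -0.0021]
top body 1586 med [-0.0075 -0.0003] pct [[-0.0521, -0.0545], [0.0455, 0.0524]] z [0.0453 0.0501 0.0543] slope dy/dx [0.0116 0.0012]
side bar 132 med [-0.0021  0.0196] pct [[-0.0388, 0.0122], [0.0317, 0.024]] z [0.0844 0.0891 0.0914] slope dy/dx [-0.0331  0.0191]
side cap 155 med [-0.0049  0.0214] pct [[-0.037, -0.0235], [0.0318, 0.0307]] z [0.0703 0.0752 0.0769] slope dy/dx [0.058  0.0137]
side body 800 med [-0.0034  0.0285] pct [[-0.0524, -0.0402], [0.0449, 0.0578]] z [0.0454 0.0514 0.0556] slope dy/dx [0.0364 0.0255]
```

Request:
play_rows(deltas=[[0,0.02,-0.032,0,-0.054],[0,0.02,-0.032,0,-0.054],[0,0.02,-0.032,0,-0.054],[0,0.02,-0.032,0,-0.054],[0,0.02,-0.032,0,-0.054],[0,0.02,-0.032,0,-0.054],[0,0.02,-0.032,0,-0.054],[0,0.02,-0.032,0,-0.054],[0,0.02,-0.032,0,-0.054],[0,0.02,-0.032,0,-0.054]], grip_force=20)

```text
t: 2.48
tool_pos: [0.3588, 0.197, 0.2388]
tool_rot: [0.001, 0.409, 0.913, 0.002]
ft_force: [1.0, 0.6, 0.3]
grip_width: 0.0237
```

Request:
play_rows(deltas=[[0,0.019,-0.029,0,-0.05],[0,0.019,-0.029,0,-0.05],[0,0.019,-0.029,0,-0.05],[0,0.019,-0.029,0,-0.05],[0,0.019,-0.029,0,-0.05],[0,0.019,-0.029,0,-0.05],[0,0.019,-0.029,0,-0.05],[0,0.019,-0.029,0,-0.05],[0,0.019,-0.029,0,-0.05],[0,0.019,-0.029,0,-0.05],[0,0,0,0,0],[0,0,0,0,0]])

```text
t: 3.48
tool_pos: [0.5579, -0.1174, 0.239]
tool_rot: [0.004, 0.637, 0.771, 0.002]
ft_force: [0.1, 0.3, -0.6]
grip_width: 0.0007
```

```bash
cat > st.py <<'E'
from station import ctrl
import numpy as np
s=ctrl.read_state();p=np.array(s["tool_pos"]);w,x,y,z=s["tool_rot"]
yaw=np.arctan2(1-2*(x*x+z*z),2*(x*y-w*z))
c=np.array([.5648,-.1060]);a=np.deg2rad(12.6);R=np.array([[np.cos(a),np.sin(a)],[-np.sin(a),np.cos(a)]])
L=R@(p[:2]-c)
print("t",round(s["t"],2),"pos",p.round(4),"jawyaw",round(yaw,3),"local mm",(L*1e3).round(1),"F",np.round(s["ft_force"],1),"Flocal",(R@np.array(s["ft_force"])[:2]).round(1),"tq",np.round(s["wrist_torque"],2),"grip",s["grip_width"])
E
python3 st.py
```

```text
t 3.48 pos [ 0.5579 -0.1174  0.239 ] jawyaw 0.191 local mm [-9.2 -9.6] F [ 0.1  0.3 -0.6] Flocal [0.2 0.3] tq [-0.11  0.07 -0.01] grip 0.0006839148321220016
```

Request:
play_rows(deltas=[[0,0.002,0.001,-0.03,0],[0,0.002,0.001,-0.03,0],[0,0.002,0.001,-0.03,0],[0,0,0,-0.02,0],[0,0,0,-0.01,0],[0,0,0,0,0]])

```text
t: 3.98
tool_pos: [0.5621, -0.11, 0.1165]
tool_rot: [0.006, 0.634, 0.773, 0.003]
ft_force: [0.4, -0.6, -0.6]
grip_width: 0.0006
```

```bash
python3 st.py
python3 - <<'E'
from station import cams
import cv2
p=cams.grab_frame("side");f=p["frame"][:,:,::-1]
a=cv2.resize(f[110:240,280:420],None,fx=4,fy=4,interpolation=cv2.INTER_CUBIC)
cv2.imwrite("pics/side2.png",a)
p=cams.grab_frame("wrist");cv2.imwrite("pics/wrist2.png",p["frame"][:,:,::-1])
E
```

```text
t 3.98 pos [ 0.5621 -0.11    0.1165] jawyaw 0.196 local mm [-3.5 -3.3] F [ 0.4 -0.6 -0.6] Flocal [ 0.3 -0.7] tq [-0.05  0.03 -0.01] grip 0.0006437284546914524
```

View pics/side2.png

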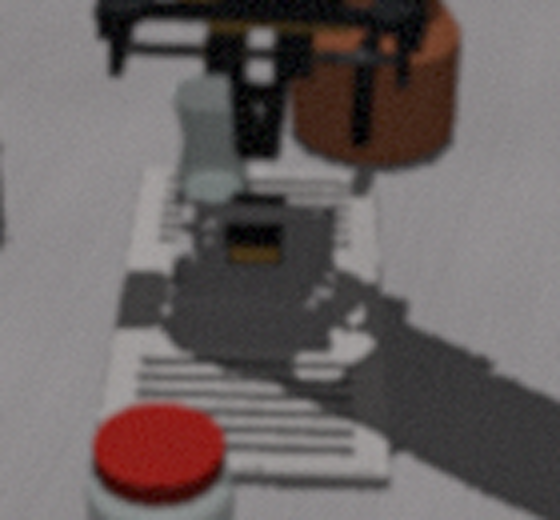

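View pics/wrist2.png

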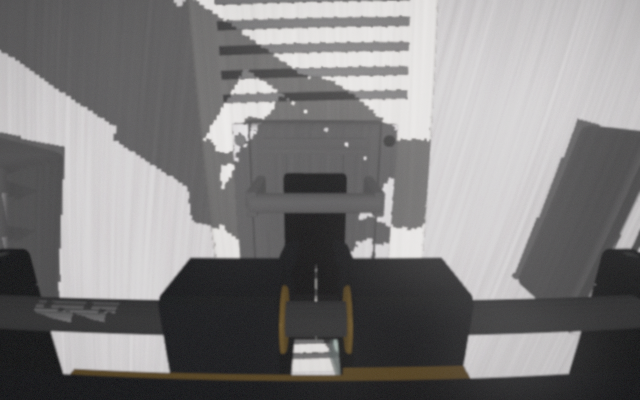

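The side crop shows the closed fingers over the cap, and the wrist view has the bar just ahead at (315,203). I'll back off a little in -y, then go down.

Request:
play_rows(deltas=[[0,0.001,-0.005,0,0],[0,0,0,0,0],[0,0,0,-0.01,0],[0,0,0,-0.01,0],[0,0,0,0,0]])

```text
t: 4.5
tool_pos: [0.5659, -0.1162, 0.1021]
tool_rot: [0.012, 0.634, 0.773, 0.005]
ft_force: [-0.6, 0.2, -0.0]
grip_width: 0.0001
```

```bash
python3 st.py
```

```text
t 4.5 pos [ 0.5659 -0.1162  0.1021] jawyaw 0.198 local mm [ -1.2 -10.1] F [-0.6  0.2 -0. ] Flocal [-0.5  0.3] tq [-0.1   0.08 -0.02] grip 9.526144773062907e-05
```

Request:
play_rows(deltas=[[0,-0.001,0.001,-0.008,0],[0,-0.001,0,-0.008,0],[0,0,0,-0.004,0],[0,0,0,0,0]])

```text
t: 4.83
tool_pos: [0.5632, -0.1149, 0.0792]
tool_rot: [0.011, 0.634, 0.773, 0.005]
ft_force: [-0.1, -0.7, -0.7]
grip_width: 0.0009
```

```bash
python3 st.py
```

```text
t 4.83 pos [ 0.5632 -0.1149  0.0792] jawyaw 0.197 local mm [-3.5 -8.3] F [-0.1 -0.7 -0.7] Flocal [-0.2 -0.6] tq [-0.06  0.1   0.03] grip 0.0008613215811192489
```

Positioned well. I'll feel downward in small steps.

Request:
play_rows(deltas=[[0,0,0,-0.002,0],[0,0,0,-0.002,0],[0,0,0,0,0]])

```text
t: 5.08
tool_pos: [0.5633, -0.1149, 0.0749]
tool_rot: [0.011, 0.634, 0.773, 0.004]
ft_force: [-2.3, 0.7, 3.3]
grip_width: 0.0006
```

```bash
python3 st.py
```

```text
t 5.08 pos [ 0.5633 -0.1149  0.0749] jawyaw 0.197 local mm [-3.5 -8.4] F [-2.3  0.7  3.3] Flocal [-2.1  1.1] tq [0.05 0.36 0.01] grip 0.0005636171354843515
```

Request:
play_rows(deltas=[[0,0,0,-0.002,0],[0,0,0,0,0]])

```text
t: 5.25
tool_pos: [0.5633, -0.115, 0.0735]
tool_rot: [0.012, 0.634, 0.773, 0.004]
ft_force: [-2.7, 0.7, 4.1]
grip_width: 0.0002
```

```bash
python3 st.py
```

```text
t 5.25 pos [ 0.5633 -0.115   0.0735] jawyaw 0.198 local mm [-3.5 -8.4] F [-2.7  0.7  4.1] Flocal [-2.4  1.3] tq [0.03 0.37 0.04] grip 0.00020013200011201825
```

Request:
play_rows(deltas=[[0,0,0,-0.002,0],[0,0,0,-0.002,0],[0,0,0,0,0]])

```text
t: 5.5
tool_pos: [0.5633, -0.1149, 0.0703]
tool_rot: [0.012, 0.634, 0.773, 0.005]
ft_force: [-2.6, 0.5, 5.7]
grip_width: 0.0005
```

Request:
play_rows(deltas=[[0,0,0,-0.0015,0],[0,0,0,-0.0015,0],[0,0,0,0,0]])

```text
t: 5.75
tool_pos: [0.5633, -0.1149, 0.0681]
tool_rot: [0.013, 0.634, 0.773, 0.005]
ft_force: [-2.5, 0.8, 7.0]
grip_width: 0.0002
```

```bash
python3 st.py
```

```text
t 5.75 pos [ 0.5633 -0.1149  0.0681] jawyaw 0.198 local mm [-3.4 -8.4] F [-2.5  0.8  7. ] Flocal [-2.3  1.3] tq [ 0.07  0.59 -0.01] grip 0.00024669520629622805
```

Request:
play_rows(deltas=[[0,0,0,-0.0015,0],[0,0,0,0,0]])

```text
t: 5.92
tool_pos: [0.5633, -0.1149, 0.0673]
tool_rot: [0.013, 0.634, 0.773, 0.005]
ft_force: [-3.6, 1.2, 7.8]
grip_width: 0.0003
```

Request:
play_rows(deltas=[[0,0,0,-0.0015,0],[0,0,0,0,0]])

```text
t: 6.08
tool_pos: [0.5633, -0.115, 0.0667]
tool_rot: [0.014, 0.634, 0.773, 0.005]
ft_force: [-2.6, 0.4, 7.0]
grip_width: 0.0
```

```bash
python3 st.py
```

```text
t 6.08 pos [ 0.5633 -0.115   0.0667] jawyaw 0.198 local mm [-3.4 -8.4] F [-2.6  0.4  7. ] Flocal [-2.4  1. ] tq [ 0.1   0.61 -0.01] grip 7.890151398726273e-06
```

Request:
play_rows(deltas=[[0,0,0,-0.0015,0],[0,0,0,0,0]])

```text
t: 6.25
tool_pos: [0.5633, -0.115, 0.0663]
tool_rot: [0.014, 0.634, 0.773, 0.005]
ft_force: [-3.4, 1.4, 7.5]
grip_width: 0.0003
```

Request:
play_rows(deltas=[[0,0,0,-0.0015,0],[0,0,0,-0.0005,0]])

```text
t: 6.42
tool_pos: [0.5634, -0.1149, 0.066]
tool_rot: [0.015, 0.634, 0.774, 0.005]
ft_force: [-2.8, 1.4, 8.6]
grip_width: 0.0001
```

```bash
python3 st.py
```

```text
t 6.42 pos [ 0.5634 -0.1149  0.066 ] jawyaw 0.199 local mm [-3.4 -8.4] F [-2.8  1.4  8.6] Flocal [-2.4  2. ] tq [0.12 0.69 0.03] grip 8.279651150480677e-05
```

Request:
play_rows(deltas=[[0,-0.0004,0.002,-0.0015,0],[0,-0.0004,0.002,-0.001,0],[0,-0.0004,0.002,-0.001,0]])

```text
t: 6.67
tool_pos: [0.564, -0.1129, 0.066]
tool_rot: [0.02, 0.633, 0.774, 0.004]
ft_force: [-2.2, -4.4, 8.2]
grip_width: 0.0005
```

```bash
python3 st.py
```

```text
t 6.67 pos [ 0.564  -0.1129  0.066 ] jawyaw 0.199 local mm [-2.3 -6.6] F [-2.2 -4.4  8.2] Flocal [-3.1 -3.8] tq [-0.81  0.49  0.01] grip 0.0004967390234764272
```

Request:
play_rows(deltas=[[0,-0.001,0.0035,-0.001,0],[0,-0.001,0.0035,-0.001,0]])

```text
t: 6.83
tool_pos: [0.5643, -0.1088, 0.0662]
tool_rot: [0.025, 0.633, 0.773, 0.003]
ft_force: [-0.1, -5.3, 7.6]
grip_width: 0.0004
```

```bash
python3 st.py
```

```text
t 6.83 pos [ 0.5643 -0.1088  0.0662] jawyaw 0.199 local mm [-1.2 -2.6] F [-0.1 -5.3  7.6] Flocal [-1.2 -5.2] tq [-0.83  0.16 -0.02] grip 0.0004179472634537028
```

Request:
play_rows(deltas=[[0,-0.0015,0.003,-0.0015,0],[0,-0.0015,0.003,-0.0015,0]])

```text
t: 7.0
tool_pos: [0.5643, -0.1063, 0.0661]
tool_rot: [0.032, 0.633, 0.773, 0.003]
ft_force: [-2.1, -9.4, 11.2]
grip_width: 0.0005
```

```bash
python3 st.py
```

```text
t 7.0 pos [ 0.5643 -0.1063  0.0661] jawyaw 0.2 local mm [-0.6 -0.2] F [-2.1 -9.4 11.2] Flocal [-4.1 -8.7] tq [-1.5   0.24 -0.03] grip 0.00047503568526699545
```

Request:
play_rows(deltas=[[0,-0.001,0.003,-0.0008,0],[0,-0.001,0.003,-0.0008,0]])

```text
t: 7.17
tool_pos: [0.5645, -0.1038, 0.0668]
tool_rot: [0.037, 0.633, 0.773, 0.003]
ft_force: [-0.7, -6.9, 6.0]
grip_width: 0.0
```

```bash
python3 st.py
```

```text
t 7.17 pos [ 0.5645 -0.1038  0.0668] jawyaw 0.2 local mm [0.2 2.3] F [-0.7 -6.9  6. ] Flocal [-2.2 -6.6] tq [-1.18  0.29 -0.05] grip 5.439462795816575e-06
```

Request:
play_rows(deltas=[[0,-0.0015,0.004,-0.002,0],[0,-0.0015,0.004,-0.0015,0]])

```text
t: 7.33
tool_pos: [0.5645, -0.0998, 0.0663]
tool_rot: [0.043, 0.633, 0.773, 0.002]
ft_force: [-1.7, -8.4, 11.2]
grip_width: 0.0003
```

```bash
python3 st.py
```

```text
t 7.33 pos [ 0.5645 -0.0998  0.0663] jawyaw 0.2 local mm [1.1 6.2] F [-1.7 -8.4 11.2] Flocal [-3.5 -7.8] tq [-1.47  0.29 -0.04] grip 0.0002623615756930955
```

Request:
play_rows(deltas=[[0,-0.002,0.004,-0.001,0],[0,-0.002,0.004,-0.001,0]])

```text
t: 7.5
tool_pos: [0.5639, -0.0956, 0.067]
tool_rot: [0.05, 0.633, 0.772, 0.003]
ft_force: [2.2, -7.3, 7.0]
grip_width: 0.0002
```

```bash
python3 st.py
```

```text
t 7.5 pos [ 0.5639 -0.0956  0.067 ] jawyaw 0.2 local mm [ 1.4 10.4] F [ 2.2 -7.3  7. ] Flocal [ 0.5 -7.6] tq [-1.22 -0.11 -0.05] grip 0.00020134615630282635
```

Request:
play_rows(deltas=[[0,-0.001,0.0035,-0.0018,0],[0,-0.001,0.003,-0.001,0]])

```text
t: 7.67
tool_pos: [0.5643, -0.0939, 0.067]
tool_rot: [0.057, 0.633, 0.772, 0.001]
ft_force: [-4.5, -20.4, 4.2]
grip_width: 0.0004
```

```bash
python3 st.py
```

```text
t 7.67 pos [ 0.5643 -0.0939  0.067 ] jawyaw 0.202 local mm [ 2.1 11.9] F [ -4.5 -20.4   4.2] Flocal [ -8.8 -18.9] tq [-3.21  0.74 -0.28] grip 0.0004499676363056313
```

Request:
play_rows(deltas=[[0,0,0.0005,-0.001,0]])

```text
t: 7.75
tool_pos: [0.5645, -0.0947, 0.0668]
tool_rot: [0.058, 0.633, 0.772, 0.0]
ft_force: [-4.0, 3.0, 7.5]
grip_width: 0.0003
```

```bash
python3 st.py
python3 - <<'E'
from station import cams
from h import *
c=np.array([.5648,-.1060]);a=np.deg2rad(12.6);R=np.array([[np.cos(a),np.sin(a)],[-np.sin(a),np.cos(a)]])
p=cams.grab_frame("side");X=cloud(p)
f=p["frame"][:,:,::-1]
cv2.imwrite("pics/side3.png",cv2.resize(f[130:220,290:400],None,fx=6,fy=6,interpolation=cv2.INTER_CUBIC))
L=(X[...,:2]-c)@R.T
F=p["frame"].astype(int).max(-1)
m=(abs(L[...,0])<.055)&(L[...,1]>-.01)&(L[...,1]<.06)&(X[...,2]>.083)&(X[...,2]<.094)&(F>60)
l=L[m];print(len(l),np.median(l,0).round(4),np.percentile(l,[2,98],0).round(4).tolist())
E
```

```text
t 7.75 pos [ 0.5645 -0.0947  0.0668] jawyaw 0.202 local mm [ 2.2 11.1] F [-4.   3.   7.5] Flocal [-3.3  3.8] tq [ 0.49  0.72 -0.02] grip 0.0002661858289758534
83 [0.0115 0.0341] [[-0.0389, 0.0267], [0.0334, 0.0397]]
```

View pics/side3.png

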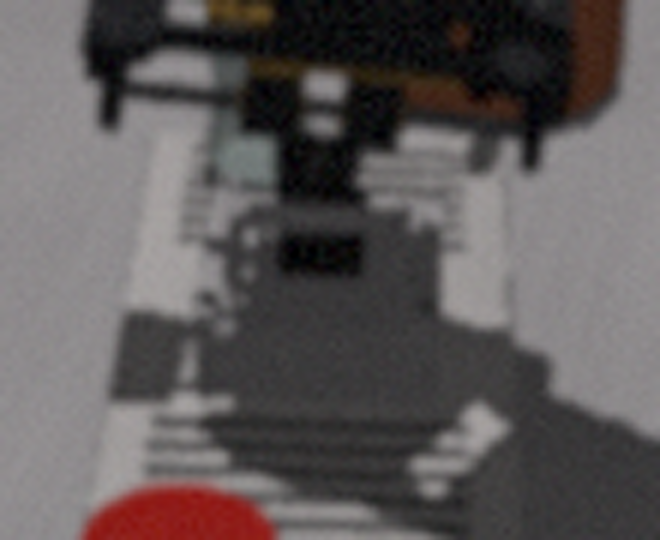

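The side crop shows the fingers behind the bar, the cap pressed, and the bar moved about 14.5 mm, which puts the keeper at or near home. I'll back off the bar and then lift.

Request:
play_rows(deltas=[[0,0.0005,-0.003,-0.0005,0],[0,0.0005,-0.003,0.0005,0],[0,0,-0.001,0.002,0],[0,0,0,0.003,0]])

```text
t: 8.13
tool_pos: [0.5662, -0.1008, 0.0728]
tool_rot: [0.058, 0.633, 0.772, 0.002]
ft_force: [0.3, -0.4, 0.5]
grip_width: 0.0003
```

```bash
python3 st.py
```

```text
t 8.13 pos [ 0.5662 -0.1008  0.0728] jawyaw 0.201 local mm [2.5 4.8] F [ 0.3 -0.4  0.5] Flocal [ 0.3 -0.4] tq [-0.    0.09  0.01] grip 0.0003309556918584984
```

Nothing touches at z = 0.0728, below where the unpressed cap stood, so the plunger is trapped. I'll lift clear and check.

Request:
play_rows(deltas=[[0,0,0,0.01,0],[0,0,0,0.02,0],[0,0,0,0.03,0],[0,0,0,0.035,0],[0,-0.02,0.01,0.035,0],[0,-0.035,0.02,0.02,0],[0,-0.035,0.02,0,0],[0,-0.035,0.02,0,0],[0,-0.035,0.02,0,0],[0,0,0,0,0],[0,0,0,0,0]])

```text
t: 9.05
tool_pos: [0.4004, -0.0091, 0.2316]
tool_rot: [0.062, 0.633, 0.771, 0.003]
ft_force: [-0.3, -0.6, -0.7]
grip_width: 0.0007
```

```bash
python3 st.py
python3 - <<'E'
from station import cams,spotter
from h import *
c=np.array([.5648,-.1060]);a=np.deg2rad(12.6);R=np.array([[np.cos(a),np.sin(a)],[-np.sin(a),np.cos(a)]])
for cam in("top","side"):
    p=cams.grab_frame(cam);X=cloud(p);F=p["frame"].astype(int)
    f=p["frame"][:,:,::-1]
    o=f[110:270,280:540] if cam=="top" else f[90:250,270:430]
    cv2.imwrite(f"pics/{cam}4.png",cv2.resize(o,None,fx=3,fy=3,interpolation=cv2.INTER_CUBIC))
    L=(X[...,:2]-c)@R.T
    near=(abs(L[...,0])<.055)&(abs(L[...,1])<.06)
    for n,m in {"bar":near&(X[...,2]>.08)&(X[...,2]<.1),"cap":near&(abs(L[...,0])<.02)&(L[...,1]>-.028)&(L[...,1]<.015)&(X[...,2]>.058)&(X[...,2]<.08)&(F.max(-1)<80)}.items():
        l=L[m];z=X[m][:,2]
        if len(l): print(cam,n,len(l),"med",np.median(l,0).round(4),"z",np.percentile(z,[10,50,90]).round(4))
    for n in ("tea_glass","sugar_jar","teapot"): print(n,[(np.round(d["xyz"],3).tolist(),round(d["conf"],2)) for d in spotter.tip_of(p,n)])
E
```

```text
t 9.05 pos [ 0.4004 -0.0091  0.2316] jawyaw 0.2 local mm [-139.3  130.5] F [-0.3 -0.6 -0.7] Flocal [-0.5 -0.5] tq [-0.1   0.09  0.01] grip 0.0007232486450624809
top bar 180 med [-0.0026  0.0281] z [0.086  0.0892 0.0914]
top cap 285 med [-0.0027 -0.0062] z [0.0648 0.067  0.0688]
tea_glass [([0.628, -0.221, 0.012], 0.57)]
sugar_jar [([0.549, 0.134, 0.003], 0.75)]
teapot [([0.54, -0.375, 0.001], 0.65)]
side bar 154 med [-0.0005  0.0341] z [0.0836 0.0887 0.0915]
side cap 47 med [-0.004  -0.0161] z [0.0665 0.068  0.0693]
tea_glass [([0.625, -0.229, 0.012], 0.71)]
sugar_jar [([0.55, 0.135, 0.0], 0.8)]
teapot [([0.535, -0.371, -0.0], 0.91)]
```

View pics/top4.png

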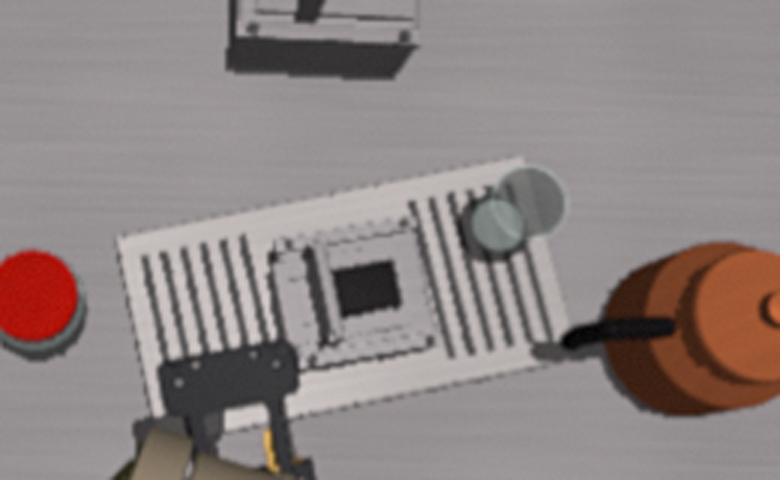

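View pics/side4.png

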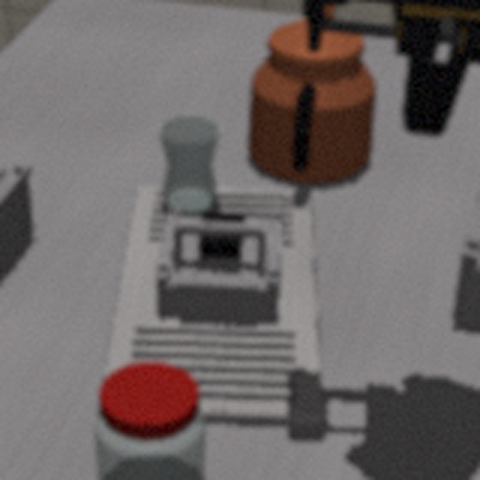

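Run:
```python
from station import order
print(order.sign_off())
```

```text
the job is handed in; nothing more can be done
None
```

I pressed the plunger of the smallest valve, the one on the drip tray, with closed fingertips. While holding it down I slid the keeper by its arch to the stop, then let go and moved the arm clear. The job is handed in; no verdict was reported.

- **Plunger:** the cap now sits about 7.6 mm lower than at the start by the top camera's depth map (74.6 to 67.0 mm). After release nothing touched the fingers 2 mm below the cap's original height, so it is trapped. That is only slightly over the 7 mm limit by camera, though the trapped depth should be about 8 mm.
- **Keeper:** the bar moved 14.0 mm by the top camera and 14.5 mm by the side camera. The push ended in a sudden rise to about 19–21 N at the wrist, which I took as the home stop. The keeper's exact starting travel was unknown (0 to 3 mm), so the cameras alone show it home only narrowly.
- **Forces:** wrist readings stayed near or below 21 N. They were sampled only at the end of each call, so a brief higher peak between samples can't be ruled out.
- **Bystanders:** the tea glass, sugar jar and teapot were found again within the networks' error of where they started.
- **Tool tilt:** the tool leaned about 7 degrees forward during the slide, because moves add on to the measured pose. This did no harm that I could see.

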